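# Seal the sachet canister and lock its spring collar

### The job

The lid of the sachet canister is sitting crooked and proud on its gasket: press it down round the edge, corner by corner, until it is fully home all round. Then lock it: push the thumb arm of the lid's spring collar straight down, swing it a quarter turn clockwise (seen from above) while it is down, from the slot's front notch to the notch at its other end, and let it spring back up there. Do not shift the small bin beside it.

Things in the scene. Friction and masses are not known exactly. Their poses are not given: they have to be found in the camera images.
- canister: rectangular grey plastic canister, 150 x 180 mm (x, y), 80 mm high to its rim, fixed to the conveyor. Origin: centre of its underside. Its x points away from the robot, from the side where the thumb arm starts to the far side, y to the left, z up; turned up to 0.35 rad from the robot's axes
- lid: white lid, 150 x 180 x 10 mm, black gasket under it. Origin: centre of its underside. Gasket friction holds it: it goes down and tilts stiffly and stays where left. A corner takes about 9 to 18 N to press (more if pressed faster than 40 mm/s) until it is home, then it meets the solid rim. Pressing one corner home leaves others proud; a corner may need a second press
- canister_rim (a point): centre of the canister's rim plane, 80 mm above its underside; axes as the canister. The seated lid's underside lies in this plane
- lid_far_left (a point): centre of the press point on the lid's top face at its far left (+x, +y) corner (63 mm from the lid's centre along x, 78 mm along y, canister axes). It lies 10 mm above canister_rim when that corner is fully home, 2 to 18 mm higher at the start
- lid_far_right (a point): centre of the press point on the lid's top face at its far right (+x, -y) corner (63 mm from the lid's centre along x, 78 mm along y, canister axes). It lies 10 mm above canister_rim when that corner is fully home, 2 to 18 mm higher at the start
- lid_near_left (a point): centre of the press point on the lid's top face at its near left (-x, +y) corner (63 mm from the lid's centre along x, 78 mm along y, canister axes). It lies 10 mm above canister_rim when that corner is fully home, 2 to 18 mm higher at the start
- lid_near_right (a point): centre of the press point on the lid's top face at its near right (-x, -y) corner (63 mm from the lid's centre along x, 78 mm along y, canister axes). It lies 10 mm above canister_rim when that corner is fully home, 2 to 18 mm higher at the start
- collar_thumb (a point): centre of the floor of the black thumb saddle on the collar's arm, 58 mm out from the collar's axis; 42 mm above canister_rim with lid home and collar up. Floor 34 mm long (radially), 36 mm wide between two 5 mm side walls 16 mm high; open above, inwards and outwards, so shut fingertips can stand in it, push it down and drive it sideways by a wall, without grasping
- collar_top (a point): top of the round steel collar (47 mm wide), on its axis through the lid's centre, 56 mm above the lid's top. The steel housing round it is 64 mm in diameter and ends 40 mm above the lid's top; the arm comes out of the housing's slot, which has an upper notch at each end
- collar (a joint): turn of the collar in rad, clockwise seen from above: about 0 at the start (arm in the front notch, towards the canister's -x), 1.57 with the arm in the lock notch (towards +y); stops at -0.05 and 1.62. A tooth between the two notches blocks the turn unless the arm is pressed down at least 9 mm
- collar_press (a joint): how far the collar is pressed down, in m: 0 up (sprung home), 0.012 at its lower stop. The spring pushes up with about 5 N at the top and 9 N at the bottom
- bin_green: small open green bin, 89 x 126 x 48 mm, two white sachets in it, loose beside the canister's left (+y) side. Origin: centre of its underside. Leave it where it is

How it is judged:
By the outcome, as a careful person would: the job done as asked, in the order asked, and still so for the second after the job is handed in, with the robot touching nothing.
It also fails if it takes over 54 s, if anything falls off the work surface, if the arm or the gripper's body presses on something with over 40 N, if the wrist force passes 120 N, or if a joint passes its speed limit or range.

### The arm

A 6-joint arm with a two-finger parallel gripper is mounted at the origin on a cart in front of the work surface, level with it; the furniture and walls round the work are solid. World frame = base frame: x ahead of the robot, y to its left, z up, the work surface at z = 0. Lengths are in mm, angles in rad, forces in N, time in s.
With the tool pointing down it reaches from about 350 to 875 mm from the base axis. Payload 4.2 kg.
Tool frame: the origin (TCP) lies between the finger pads; the fingertips stand r.tip_extent ahead of it and the grasp point (between the pads) lies 8 mm behind it (r.tip_extent is the distance from the TCP to the fingertips, in mm); z points along the fingers, y is the line along which they close (so a half turn about z gives the same grasp; the last joint's range is limited). The gripper opens to 85 mm and grips with 20 to 120 N. Pads are 22 mm wide; open, the fingers measure 114 mm over their backs; the gripper's body (76 mm by 85 mm) begins 54 mm behind the grasp point. The pads swing forward as they close: fully open they stand 13 mm farther back than shut.
Start: joints at [-1.027, 0.385, 0.008, 0, -1.194, -0.259], TCP at [175.62, -599.797, 242.312] pointing down, gripper open.
Joint ranges: [-3.14, 3.14], [-1.21, 2.06], [-1.07, 1.41], [-3.16, 2.05], [-2.99, -0.16], [-3.1, 3.1]. Speed limits (rad/s): [2.79, 2.79, 3.14, 3.14, 3.14, 3.14].

### API

Orientations are given as a unit quaternion [w, x, y, z].
In Python, from station import r gives the robot as it stands.
- The arm moves only by the tool hand_motion, called after ">>>" as name(argument=value, ...), one argument or row to a line, values as JSON. Schema: {"type":"object","properties":{"plan":{"type":"array","items":{"type":"array","prefixItems":[{"type":"array","items":{"type":"number"},"minItems":3,"maxItems":3},{"type":"array","items":{"type":"number"},"minItems":3,"maxItems":3}],"minItems":2,"maxItems":2},"minItems":1,"maxItems":12},"aperture":{"type":"number"},"grip_n":{"type":"number"},"only":{"type":"string"},"quiet":{"type":"boolean"},"lines":{"type":"string"}},"required":["plan"],"additionalProperties":false}. plan is a list of rows, 1 to 12 of them, each written [[dx, dy, dz], [rx, ry, rz]]: dx, dy, dz in shares of the most that a row can go, 1 being 62.5 mm, then a rotation vector rx, ry, rz in rad; each row shifts and turns the commanded pose from where the row before left it, along the tool's axes as they then stand; what a row does not reach is not made up. A row lasts 1/8 s, in which the tool goes at most 62.5 mm and 0.188 rad, less where a joint would pass 70% of its speed; a pose out of reach is approached as far as the arm can. aperture is the finger opening in mm, set as the call begins (left out keeps the last). The fingers move at their own pace and stop on an object; grip_n is the grip in N (left out, the last holds). Time passes only in rows, so rows that do not move let the fingers close. The tool returns the time, the measured TCP pose, the force, the opening and the grip force at its end. only (a regular expression) keeps the lines of the reply that match it, lines (a string "A,B") keeps lines A to B, and quiet returns only ok. Input that does not fit is refused with a message, and nothing moves.
- r.read_state(): the state, without advancing time (a new reading comes with each control period).
- r.camera(name): name is "scene" or "side" or "wrist"; returns a dict with "image" (400x640x3 uint8, red, green, blue), "fx", "fy", "cx", "cy" (pixels), "origin" and "orientation" of the camera in the world; the wrist camera has in their place "hand_eye" (4x4, takes a point from camera to tool coordinates, whose origin is the TCP and whose axes are the flange's). Camera axes: x right, y down, z forward; pixel columns grow to the right and rows downward; lengths in mm; the calibration is good to about 2 mm. A picture is of the moment at which its call begins: read the wrist's pose just before it. There is no depth.
- r.job_done(): hands the job in; it is judged then, once.
The state is a dict: "t": time; "joint_pos": joint angles; "qvel": joint speeds; "effort": joint torques, N m; "eef_pos": TCP position; "tool_rot": TCP orientation; "wrist_force": force on the tool from outside, world axes, zero at the start; "wrist_torque": the same for the moment, N m; "width": finger opening in mm; "finger_force": force on a finger pad.
Only numpy, scipy, OpenCV 4.12 (cv2) and the standard library are available. Lean on these libraries where they do the work, as an engineer would, in place of code of your own. Each camera call takes 0.05 s, during which the arm holds its last target. There are 200 camera calls.

## Working session

There is one attempt and no reset: what is moved stays moved. The work goes in short steps, Python scripts to look and compute and a tool call to move; the robot and the scene stay as the last step left them, time stands still between calls to the robot, and variables do not carry over. Pictures are saved under pics/ and viewed, at most 10 in all, crops included, and the job is handed in when it is done.

```bash
ls; mkdir -p pics; python3 - <<'E'
from station import r
import cv2,numpy as np
s=r.read_state();print(s['t'],s['eef_pos'],s['tool_rot'],s['width'],r.tip_extent)
for n in("scene","side"):
    c=r.camera(n);cv2.imwrite(f"pics/{n}0.png",c["image"][:,:,::-1]);print(n,c["fx"],c["fy"],c["cx"],c["cy"],c["origin"],c["orientation"])
E
```

```text
pics
station.py
0.0 [ 175.45743468 -599.29374277  241.23170667] [-1.87946202e-04 -1.41798773e-01  9.89894930e-01  1.04880987e-03] 85.62668719286636 11.0
scene 425.801732993584 425.801732993584 318.1330588768845 200.05144183391695 [ 228.39414617 -414.93267446  570.0157085 ] [-0.46410341  0.85578397 -0.20356747  0.10393313]
side 363.90085512355967 363.90085512355967 317.7944243867156 200.3026097483711 [144.38417674 815.3403598  548.27074374] [ 0.15001038 -0.24468758  0.83254175 -0.47381336]
```

View pics/scene0.png

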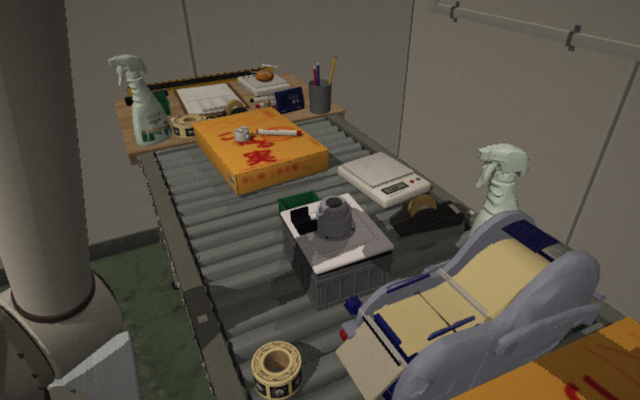

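View pics/side0.png

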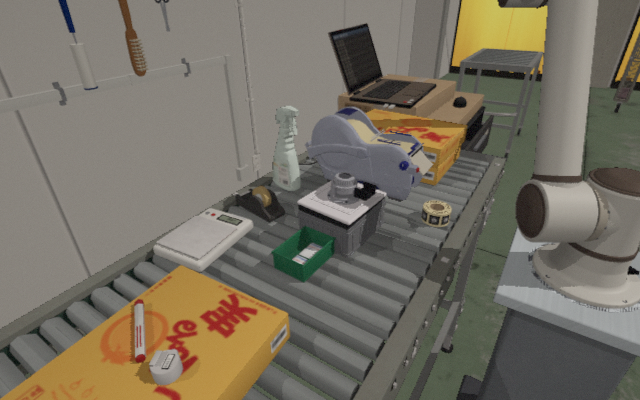

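Scene: canister with the white lid around (335,240), thumb arm toward (303,215). Side: canister around (342,215), green bin at (305,252). Both are small, so I'll use enlarged crops.

```bash
cat > h.py <<'E'
import numpy as np,cv2
from station import r
from scipy.spatial.transform import Rotation as R
def Rq(q): return R.from_quat([q[1],q[2],q[3],q[0]]).as_matrix()
def cam(n):
    s=r.read_state(); c=r.camera(n)
    if n=="wrist":
        H=np.array(c["hand_eye"]);Rt=Rq(s["tool_rot"])
        c["o"]=np.array(s["eef_pos"])+Rt@H[:3,3]; c["R"]=Rt@H[:3,:3]
    else: c["o"]=np.array(c["origin"]);c["R"]=Rq(c["orientation"])
    return c
def ray(c,u,v):
    d=c["R"]@np.array([(u-c["cx"])/c["fx"],(v-c["cy"])/c["fy"],1]);return d/np.linalg.norm(d)
def plane(c,u,v,z):
    d=ray(c,u,v);return c["o"]+d*(z-c["o"][2])/d[2]
def tri(obs):
    A=np.zeros((3,3));b=np.zeros(3);L=[]
    for c,u,v in obs:
        d=ray(c,u,v);P=np.eye(3)-np.outer(d,d);A+=P;b+=P@c["o"]
    p=np.linalg.solve(A,b);return p,[float(np.linalg.norm(np.cross(ray(c,u,v),p-c["o"]))) for c,u,v in obs]
def proj(c,p):
    q=c["R"].T@(np.array(p)-c["o"]);return c["fx"]*q[0]/q[2]+c["cx"],c["fy"]*q[1]/q[2]+c["cy"]
E
python3 - <<'E'
from h import *
a=cam("scene");b=cam("side")
i=cv2.resize(a["image"][180:310,270:400,::-1],(520,520),interpolation=cv2.INTER_CUBIC)
cv2.imwrite("pics/sc1.png",i)
i=cv2.resize(b["image"][160:280,265:395,::-1],(650,600),interpolation=cv2.INTER_CUBIC)
cv2.imwrite("pics/sd1.png",i)
print(plane(a,335,204,140),plane(b,345,176,140),tri([(a,336,203),(b,345,178)]))
E
```

```text
[537.84769509 149.77073138 140.        ] [541.01757861 102.35135377 140.        ] (array([527.35254474, 131.39998003, 153.27444986]), [3.2633808137917257, 3.2633808137918527])
```

View pics/sc1.png

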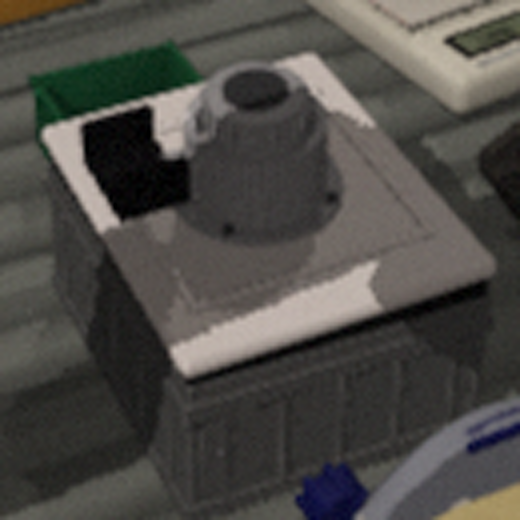

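View pics/sd1.png

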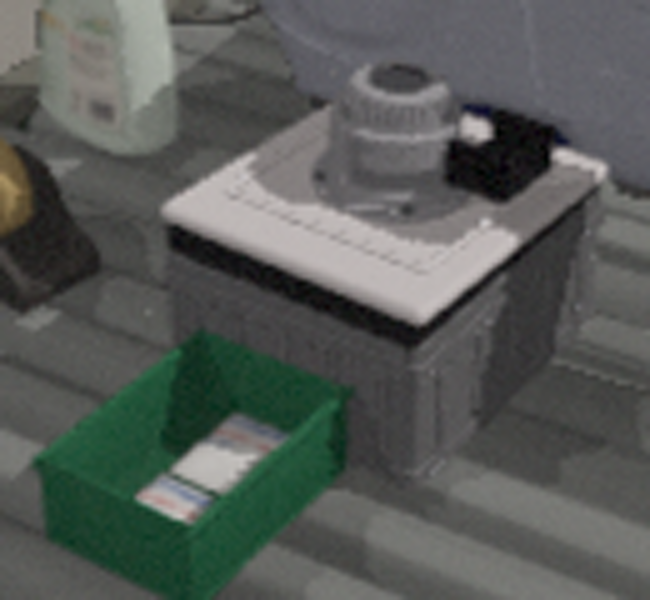

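Scene crop: lid corners NL (45,130), NR (185,365), FR (493,272), FL (320,55); collar top (258,88); black saddle around (125,160). Side crop: FL (165,212), NL (422,318), NR (607,168); collar top (397,76). The left side and far-left corner look proudest.

```bash
python3 - <<'E'
from h import *
a=cam("scene");b=cam("side")
S=lambda u,v:(a,270+u/4,180+v/4); D=lambda u,v:(b,265+u/5,160+v/5)
P={}
for n,o in dict(NL=[S(45,130),D(422,318)],NR=[S(185,367),D(607,168)],FL=[S(320,55),D(165,212)],top=[S(258,88),D(397,76)]).items():
    p,e=tri(o);P[n]=p;print(n,p.round(1),np.round(e,1))
x=P["FL"]-P["NL"];y=P["NL"]-P["NR"]
print(np.arctan2(x[1],x[0]),np.arctan2(-y[0],y[1]),np.linalg.norm(x),np.linalg.norm(y))
c=P["FL"]+P["NR"];print("centre",c/2)
E
```

```text
NL [459.9 225.8  97.9] [1.4 1.4]
NR [449.5  50.7  92.5] [1. 1.]
FL [607.2 216.1 102.4] [2.3 2.3]
top [526.6 131.4 158.4] [0.1 0.1]
-0.06556859088961794 -0.059032977153725505 147.67620296366533 175.451207257528
centre [528.35760061 133.40686695  97.43520962]
```

Units first: shifts go in shares of 62.5 mm. So 48 mm is 0.768, -36 mm is -0.576.

```bash
cat >> h.py <<'E'
C=np.array([527.,132.]);YAW=-0.062
def can(x,y,z):  # canister axes -> world
    c,s=np.cos(YAW),np.sin(YAW);return np.array([C[0]+c*x-s*y,C[1]+s*x+c*y,z])
def to(p,yaw_y=None):
    """tool-axis shift to world p; turn about tool z so that tool y lies at yaw_y in world"""
    s=r.read_state();Rt=Rq(s["tool_rot"]);d=Rt.T@(np.array(p)-s["eef_pos"])
    y=np.arctan2(Rt[1,1],Rt[0,1]);print("shift",d.round(1),"y-yaw",round(y,3),"t",s["t"],"F",np.round(s["wrist_force"],1),"z",round(s["eef_pos"][2],1))
    Rw=R.from_euler("z",yaw_y)*R.from_matrix(np.array([[0,1,0],[1,0,0],[0,0,-1.]])) if yaw_y is not None else None
    if Rw is not None: # target: y at yaw, z down
        Rw=R.from_matrix(np.column_stack([np.cross([np.cos(yaw_y),np.sin(yaw_y),0],[0,0,-1]),[np.cos(yaw_y),np.sin(yaw_y),0],[0,0,-1]]))
        print("rotvec",(R.from_matrix(Rt).inv()*Rw).as_rotvec().round(3))
E
python3 -c "
from h import *
print(np.round(r.camera('wrist')['hand_eye'],2))"
```

```text
[[  -0.     -0.97   -0.26   64.89]
 [   1.     -0.      0.     -1.04]
 [  -0.     -0.26    0.97 -131.66]
 [   0.      0.      0.      1.  ]]
```

>>> hand_motion(
  plan=[
    [[-0.576, 0.768, -0.128], [0, 0, 0]],
    [[-0.576, 0.768, -0.128], [0, 0, 0]],
    [[-0.576, 0.768, -0.128], [0, 0, 0]],
    [[-0.576, 0.768, -0.128], [0, 0, 0]],
    [[-0.576, 0.768, -0.128], [0, 0, 0]],
    [[-0.576, 0.768, -0.128], [0, 0, 0]],
    [[-0.576, 0.768, -0.128], [0, 0, 0]],
    [[-0.576, 0.768, -0.128], [0, 0, 0]],
    [[-0.576, 0.768, -0.128], [0, 0, 0]],
    [[-0.576, 0.768, -0.128], [0, 0, 0]],
    [[-0.576, 0.768, -0.128], [0, 0, 0]],
    [[-0.576, 0.768, -0.128], [0, 0, 0]],
  ],
  aperture=0,
  grip_n=40,
)

```text
t: 1.85
eef_pos: [428.5, 76.4, 339.1]
tool_rot: [0.001, -0.142, 0.99, 0.0]
wrist_force: [0.8, -0.6, -0.2]
width: -0.1
finger_force: 0.0
```

```bash
python3 -c "
from h import *
to(can(-50,0,340),np.pi+YAW)"
```

```text
shift [-63.1  42.6  -0.8] y-yaw 1.856 t 1.85 F [ 0.8 -0.6 -0.2] z 339.1
rotvec [-1.000e-03  1.000e-03 -1.223e+00]
```

In the tool's units: -32 mm is -0.512, -31 mm is -0.496.

>>> hand_motion(
  plan=[
    [[-0.496, 0.336, 0], [0, 0, 0]],
    [[-0.512, 0.336, 0], [0, 0, 0]],
    [[0, 0, 0], [0, 0, -0.175]],
    [[0, 0, 0], [0, 0, -0.175]],
    [[0, 0, 0], [0, 0, -0.175]],
    [[0, 0, 0], [0, 0, -0.175]],
    [[0, 0, 0], [0, 0, -0.175]],
    [[0, 0, 0], [0, 0, -0.175]],
    [[0, 0, 0], [0, 0, -0.173]],
    [[0, 0, 0], [0, 0, 0]],
  ],
)

```text
t: 3.1
eef_pos: [477.0, 132.4, 338.4]
tool_rot: [0.0, -0.684, 0.73, 0.0]
wrist_force: [0.5, 0.2, -0.4]
width: 0.1
finger_force: 0.0
```

```bash
python3 - <<'E'
from h import *
c=cam("wrist");np.save("w1.npy",dict(c),allow_pickle=True)
i=c["image"][:,:,::-1].copy();cv2.imwrite("pics/w1.png",i)
to(can(-50,0,340),np.pi+YAW)
for p in [(63,78,100),(63,-78,92),(-63,78,98),(-63,-78,92),(0,0,146),(-58,0,125)]: print(p,np.round(proj(c,can(*p)),0))
E
```

```text
shift [-2.7  0.1 -1.6] y-yaw 3.076 t 3.15 F [ 0.2  1.5 -0.6] z 338.4
rotvec [-0.     0.    -0.004]
(63, 78, 100) [213. 242.]
(63, -78, 92) [204. 100.]
(-63, 78, 98) [323. 241.]
(-63, -78, 92) [324. 100.]
(0, 0, 146) [259. 183.]
(-58, 0, 125) [319. 179.]
```

View pics/w1.png

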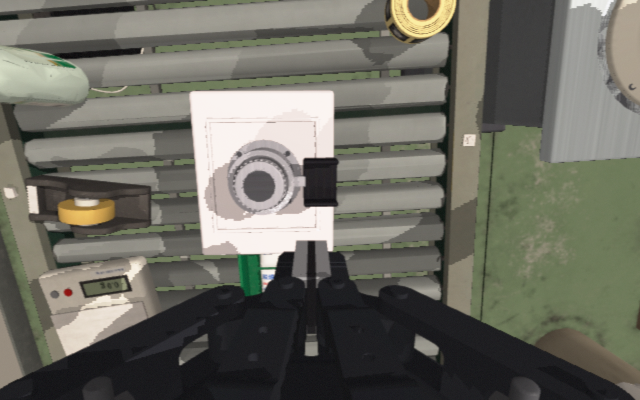

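Wrist view: lid corners FR (191,92), NR (333,91), FL (203,254); collar top around (258,185) and saddle around (320,182). These match the model predictions within 2–3 px. Next is pressing, starting at far left.

```bash
sed -i 's/527.,132./527.,133./' h.py; python3 -c "
from h import *
to(can(63,78,180))
to(can(63,78,118))"
```

```text
shift [ -82.2 -112.5  158.4] y-yaw 3.076 t 3.15 F [ 0.2  1.5 -0.6] z 338.4
shift [ -82.2 -112.5  220.4] y-yaw 3.076 t 3.15 F [ 0.2  1.5 -0.6] z 338.4
```

>>> hand_motion(
  plan=[
    [[-0.328, -0.448, 0.632], [0, 0, 0]],
    [[-0.328, -0.448, 0.632], [0, 0, 0]],
    [[-0.328, -0.448, 0.632], [0, 0, 0]],
    [[-0.328, -0.448, 0.632], [0, 0, 0]],
    [[0, 0, 0.48], [0, 0, 0]],
    [[0, 0, 0.448], [0, 0, 0]],
    [[0, 0, 0], [0, 0, 0]],
  ],
)

```text
t: 4.03
eef_pos: [593.4, 206.8, 120.4]
tool_rot: [-0.002, -0.684, 0.73, 0.0]
wrist_force: [-0.3, -0.3, 1.4]
width: -0.1
finger_force: 0.0
```

```bash
python3 -c "
from h import *
to(can(63,78,101))"
```

```text
shift [-0.3 -1.4 19.4] y-yaw 3.077 t 4.025 F [-0.3 -0.3  1.4] z 120.4
```

>>> hand_motion(
  plan=[
    [[0, 0, 0.064], [0, 0, 0]],
    [[0, 0, 0.064], [0, 0, 0]],
    [[0, 0, 0.048], [0, 0, 0]],
    [[0, 0, 0.048], [0, 0, 0]],
    [[0, 0, 0.048], [0, 0, 0]],
  ],
)

```text
t: 4.65
eef_pos: [595.1, 207.8, 109.1]
tool_rot: [0.002, -0.685, 0.729, -0.001]
wrist_force: [-3.8, 0.5, 10.8]
width: 0.0
finger_force: 5.4
```

>>> hand_motion(
  plan=[
    [[0, 0, 0.048], [0, 0, 0]],
    [[0, 0, 0.048], [0, 0, 0]],
    [[0, 0, 0.032], [0, 0, 0]],
  ],
)

```text
t: 5.03
eef_pos: [595.3, 208.0, 101.2]
tool_rot: [0.003, -0.685, 0.729, -0.001]
wrist_force: [-2.0, -0.1, 10.0]
width: -0.0
finger_force: 5.2
```

>>> hand_motion(
  plan=[
    [[0, 0, 0.032], [0, 0, 0]],
    [[0, 0, 0.032], [0, 0, 0]],
    [[0, 0, 0], [0, 0, 0]],
  ],
)

```text
t: 5.4
eef_pos: [595.5, 208.0, 100.1]
tool_rot: [0.003, -0.685, 0.728, -0.001]
wrist_force: [-7.3, -0.6, 21.4]
width: 0.0
finger_force: 10.9
```

>>> hand_motion(
  plan=[
    [[0, 0, 0.032], [0, 0, 0]],
    [[0, 0, 0.016], [0, 0, 0]],
    [[0, 0, 0], [0, 0, 0]],
  ],
)

```text
t: 5.78
eef_pos: [595.6, 208.0, 99.7]
tool_rot: [0.003, -0.685, 0.728, -0.002]
wrist_force: [-11.3, -0.8, 33.3]
width: -0.0
finger_force: 16.1
```

```bash
python3 -c "
from h import *
to(can(-63,78,125))"
```

```text
shift [  0.8 126.6 -26.2] y-yaw 3.081 t 5.775 F [-11.3  -0.8  33.3] z 99.7
```

>>> hand_motion(
  plan=[
    [[0, 0, -0.512], [0, 0, 0]],
    [[0.0064, 0.672, 0], [0, 0, 0]],
    [[0.0064, 0.672, 0], [0, 0, 0]],
    [[0, 0.672, 0], [0, 0, 0]],
    [[0, 0, 0.048], [0, 0, 0]],
    [[0, 0, 0], [0, 0, 0]],
  ],
)

```text
t: 6.52
eef_pos: [468.9, 214.8, 120.0]
tool_rot: [0.001, -0.685, 0.729, -0.0]
wrist_force: [0.6, 0.3, 0.0]
width: -0.1
finger_force: 0.0
```

```bash
python3 -c "
from h import *
to(can(-63,78,101))"
```

```text
shift [ 0.  -0.1 19. ] y-yaw 3.079 t 6.525 F [0.6 0.3 0. ] z 120.0
```

In the tool's units: 4 mm is 0.064, 3 mm is 0.048.

>>> hand_motion(
  plan=[
    [[0, 0, 0.064], [0, 0, 0]],
    [[0, 0, 0.064], [0, 0, 0]],
    [[0, 0, 0.064], [0, 0, 0]],
    [[0, 0, 0.048], [0, 0, 0]],
    [[0, 0, 0.048], [0, 0, 0]],
    [[0, 0, 0.048], [0, 0, 0]],
    [[0, 0, 0], [0, 0, 0]],
  ],
)

```text
t: 7.4
eef_pos: [468.1, 214.2, 100.3]
tool_rot: [-0.0, -0.685, 0.729, -0.0]
wrist_force: [-5.7, -1.4, 13.5]
width: -0.2
finger_force: 7.0
```

>>> hand_motion(
  plan=[
    [[0, 0, 0.032], [0, 0, 0]],
    [[0, 0, 0.032], [0, 0, 0]],
    [[0, 0, 0], [0, 0, 0]],
  ],
)

```text
t: 7.78
eef_pos: [468.2, 214.3, 99.6]
tool_rot: [0.0, -0.685, 0.728, -0.001]
wrist_force: [-12.8, -2.3, 34.1]
width: 0.0
finger_force: 17.0
```

>>> hand_motion(
  plan=[
    [[0, 0, -0.608], [0, 0, 0]],
    [[0, 0, -0.608], [0, 0, 0]],
    [[0.624, 0, 0], [0, 0, 0]],
    [[0.624, 0, 0], [0, 0, 0]],
    [[0.624, 0, 0], [0, 0, 0]],
    [[0.624, 0, 0], [0, 0, 0]],
    [[0, 0, 0.4], [0, 0, 0]],
    [[0, 0, 0.4], [0, 0, 0]],
    [[0, 0, 0], [0, 0, 0]],
  ],
)

```text
t: 8.9
eef_pos: [457.2, 57.9, 118.9]
tool_rot: [-0.002, -0.684, 0.729, 0.001]
wrist_force: [0.6, -0.5, -0.3]
width: -0.2
finger_force: 0.0
```

```bash
python3 -c "
from h import *
to(can(-63,-78,101))"
```

```text
shift [-1.3 -2.1 17.9] y-yaw 3.078 t 8.9 F [ 0.6 -0.5 -0.3] z 118.9
```

>>> hand_motion(
  plan=[
    [[-0.016, -0.032, 0.064], [0, 0, 0]],
    [[0, 0, 0.064], [0, 0, 0]],
    [[0, 0, 0.064], [0, 0, 0]],
    [[0, 0, 0.048], [0, 0, 0]],
    [[0, 0, 0.048], [0, 0, 0]],
    [[0, 0, 0.032], [0, 0, 0]],
    [[0, 0, 0], [0, 0, 0]],
  ],
)

```text
t: 9.78
eef_pos: [460.5, 59.4, 101.0]
tool_rot: [-0.0, -0.685, 0.729, -0.0]
wrist_force: [-2.5, 0.5, 5.2]
width: -0.5
finger_force: 3.0
```

>>> hand_motion(
  plan=[
    [[0, 0, 0.032], [0, 0, 0]],
    [[0, 0, 0.032], [0, 0, 0]],
    [[0, 0, 0], [0, 0, 0]],
  ],
)

```text
t: 10.15
eef_pos: [460.7, 59.3, 99.8]
tool_rot: [0.0, -0.685, 0.728, -0.001]
wrist_force: [-9.5, -0.4, 26.6]
width: -0.2
finger_force: 13.3
```

Home there. Now far right.

>>> hand_motion(
  plan=[
    [[0, 0, -0.544], [0, 0, 0]],
    [[0, -0.672, 0], [0, 0, 0]],
    [[0, -0.672, 0], [0, 0, 0]],
    [[0, -0.672, 0], [0, 0, 0]],
    [[0, 0, 0.064], [0, 0, 0]],
    [[0, 0, 0], [0, 0, 0]],
  ],
)

```text
t: 10.9
eef_pos: [585.0, 51.3, 125.2]
tool_rot: [-0.001, -0.684, 0.729, 0.001]
wrist_force: [0.1, -0.1, 0.4]
width: 0.2
finger_force: 0.0
```

```bash
python3 -c "
from h import *
to(can(63,-78,101))"
```

```text
shift [ 0.  -0.1 24.2] y-yaw 3.078 t 10.9 F [ 0.1 -0.1  0.4] z 125.2
```

In the tool's units: 4 mm is 0.064, 3 mm is 0.048.

>>> hand_motion(
  plan=[
    [[0, 0, 0.064], [0, 0, 0]],
    [[0, 0, 0.064], [0, 0, 0]],
    [[0, 0, 0.064], [0, 0, 0]],
    [[0, 0, 0.064], [0, 0, 0]],
    [[0, 0, 0.048], [0, 0, 0]],
    [[0, 0, 0.048], [0, 0, 0]],
    [[0, 0, 0], [0, 0, 0]],
  ],
)

```text
t: 11.78
eef_pos: [586.0, 51.5, 104.0]
tool_rot: [-0.0, -0.684, 0.729, 0.0]
wrist_force: [-0.2, 0.1, 0.4]
width: -0.5
finger_force: 0.0
```

>>> hand_motion(
  plan=[
    [[0, 0, 0.032], [0, 0, 0]],
    [[0, 0, 0.016], [0, 0, 0]],
    [[0, 0, 0], [0, 0, 0]],
  ],
)

```text
t: 12.15
eef_pos: [586.2, 51.6, 101.4]
tool_rot: [0.0, -0.684, 0.729, -0.0]
wrist_force: [0.4, -0.9, 0.6]
width: 0.2
finger_force: 0.0
```

In the tool's units: 2 mm is 0.032.

>>> hand_motion(
  plan=[
    [[0, 0, 0.032], [0, 0, 0]],
    [[0, 0, 0.032], [0, 0, 0]],
    [[0, 0, 0.032], [0, 0, 0]],
    [[0, 0, 0], [0, 0, 0]],
  ],
)

```text
t: 12.65
eef_pos: [586.6, 51.6, 100.0]
tool_rot: [0.001, -0.685, 0.728, -0.001]
wrist_force: [-7.8, 0.6, 23.0]
width: 0.1
finger_force: 11.0
```

>>> hand_motion(
  plan=[
    [[0, 0, 0.032], [0, 0, 0]],
    [[0, 0, 0.016], [0, 0, 0]],
    [[0, 0, 0], [0, 0, 0]],
  ],
)

```text
t: 13.02
eef_pos: [586.7, 51.6, 99.6]
tool_rot: [0.001, -0.685, 0.728, -0.002]
wrist_force: [-13.6, 1.9, 33.9]
width: 0.1
finger_force: 17.0
```

Second round to catch any corners that rose.

>>> hand_motion(
  plan=[
    [[0, 0, -0.416], [0, 0, 0]],
    [[-0.624, 0, 0], [0, 0, 0]],
    [[-0.624, 0, 0], [0, 0, 0]],
    [[-0.624, 0, 0], [0, 0, 0]],
    [[-0.624, 0, 0], [0, 0, 0]],
    [[0, 0, 0.08], [0, 0, 0]],
    [[0, 0, 0.08], [0, 0, 0]],
    [[0, 0, 0.064], [0, 0, 0]],
    [[0, 0, 0.048], [0, 0, 0]],
    [[0, 0, 0.048], [0, 0, 0]],
    [[0, 0, 0], [0, 0, 0]],
  ],
)

```text
t: 14.4
eef_pos: [596.1, 206.3, 100.5]
tool_rot: [-0.0, -0.685, 0.729, -0.0]
wrist_force: [-4.3, -1.3, 8.9]
width: 0.1
finger_force: 4.6
```

>>> hand_motion(
  plan=[
    [[0, 0, 0.048], [0, 0, 0]],
    [[0, 0, 0.048], [0, 0, 0]],
    [[0, 0, 0], [0, 0, 0]],
  ],
)

```text
t: 14.78
eef_pos: [596.2, 206.3, 99.7]
tool_rot: [0.0, -0.685, 0.728, -0.001]
wrist_force: [-12.3, -3.1, 31.3]
width: 0.2
finger_force: 15.2
```

>>> hand_motion(
  plan=[
    [[0, 0, -0.416], [0, 0, 0]],
    [[0, 0.672, 0], [0, 0, 0]],
    [[0, 0.672, 0], [0, 0, 0]],
    [[0, 0.672, 0], [0, 0, 0]],
    [[0, 0, 0.08], [0, 0, 0]],
    [[0, 0, 0.08], [0, 0, 0]],
    [[0, 0, 0.064], [0, 0, 0]],
    [[0, 0, 0.048], [0, 0, 0]],
    [[0, 0, 0.048], [0, 0, 0]],
    [[0, 0, 0.048], [0, 0, 0]],
    [[0, 0, 0], [0, 0, 0]],
  ],
)

```text
t: 16.15
eef_pos: [471.1, 215.2, 99.7]
tool_rot: [0.0, -0.685, 0.728, -0.001]
wrist_force: [-11.1, -3.1, 28.7]
width: 0.2
finger_force: 14.5
```

>>> hand_motion(
  plan=[
    [[0, 0, 0.032], [0, 0, 0]],
    [[0, 0, 0.032], [0, 0, 0]],
    [[0, 0, 0], [0, 0, 0]],
  ],
)

```text
t: 16.52
eef_pos: [471.2, 215.2, 99.1]
tool_rot: [0.001, -0.686, 0.728, -0.001]
wrist_force: [-17.4, -5.3, 49.0]
width: 0.1
finger_force: 24.8
```

>>> hand_motion(
  plan=[
    [[0, 0, -0.608], [0, 0, 0]],
    [[0, 0, -0.608], [0, 0, 0]],
    [[0.624, 0, 0], [0, 0, 0]],
    [[0.624, 0, 0], [0, 0, 0]],
    [[0.624, 0, 0], [0, 0, 0]],
    [[0.608, -0.048, 0], [0, 0, 0]],
    [[0, 0, 0.416], [0, 0, 0]],
    [[0, 0, 0.416], [0, 0, 0]],
    [[0, 0, 0], [0, 0, 0]],
  ],
)

```text
t: 17.65
eef_pos: [462.5, 59.4, 113.6]
tool_rot: [-0.002, -0.684, 0.729, 0.001]
wrist_force: [-0.6, -0.2, 0.3]
width: -0.2
finger_force: 0.0
```

>>> hand_motion(
  plan=[
    [[0, 0, 0.08], [0, 0, 0]],
    [[0, 0, 0.064], [0, 0, 0]],
    [[0, 0, 0.048], [0, 0, 0]],
    [[0, 0, 0.048], [0, 0, 0]],
    [[0, 0, 0.048], [0, 0, 0]],
    [[0, 0, 0], [0, 0, 0]],
  ],
)

```text
t: 18.4
eef_pos: [463.9, 60.3, 100.0]
tool_rot: [0.0, -0.685, 0.728, -0.001]
wrist_force: [-7.2, 0.8, 19.5]
width: 0.3
finger_force: 9.8
```

>>> hand_motion(
  plan=[
    [[0, 0, 0.048], [0, 0, 0]],
    [[0, 0, 0.048], [0, 0, 0]],
    [[0, 0, 0], [0, 0, 0]],
  ],
)

```text
t: 18.77
eef_pos: [464.1, 60.2, 98.9]
tool_rot: [0.0, -0.686, 0.728, -0.001]
wrist_force: [-20.8, 0.2, 56.4]
width: 0.1
finger_force: 28.3
```

In the tool's units: -40 mm is -0.64, -50 mm is -0.8.

>>> hand_motion(
  plan=[
    [[0, 0, -0.64], [0, 0, 0]],
    [[0, 0, -0.8], [0, 0, 0]],
    [[-0.32, 0, -0.64], [0, 0, 0]],
    [[-0.32, 0, 0], [0, 0, 0]],
    [[-0.32, 0, 0], [0, 0, 0]],
    [[-0.288, 0, 0], [0, 0, 0]],
    [[0, 0, 0], [0, 0, 0]],
  ],
)

```text
t: 19.65
eef_pos: [468.1, 139.3, 220.0]
tool_rot: [-0.001, -0.685, 0.728, 0.0]
wrist_force: [0.4, -0.2, 0.3]
width: -0.1
finger_force: 0.0
```

```bash
python3 - <<'E'
from h import *
to(can(-58,0,180),np.pi+YAW)
c=cam("wrist");cv2.imwrite("pics/w2.png",c["image"][:,:,::-1])
g=c["image"].max(axis=2)
for n,p in dict(thumb=(-58,0,122),top=(0,0,146),w1=(-41,20.5,138),w2=(-75,20.5,138),w3=(-41,-20.5,138),w4=(-75,-20.5,138),FR=(75,-90,90),NR=(-75,-90,90)).items(): print(n,np.round(proj(c,can(*p)),0))
np.save("w2",c,allow_pickle=True)
E
```

```text
shift [ 2.5 -1.3 40. ] y-yaw 3.08 t 19.65 F [ 0.4 -0.2  0.3] z 220.0
rotvec [ 0.002 -0.002  0.001]
thumb [310. 204.]
top [217. 214.]
w1 [284. 240.]
w2 [335. 240.]
w3 [283. 180.]
w4 [337. 180.]
FR [123.  70.]
NR [334.  70.]
```

View pics/w2.png

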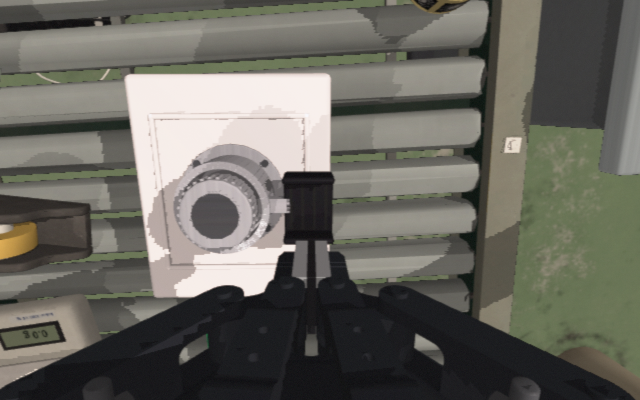

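Saddle spans columns 284–333 and rows 172–243, about 1–2 mm to the right of the model. Collar top at (216,215) agrees, and the lid looks flat. Entering the saddle.

>>> hand_motion(
  plan=[
    [[0.056, -0.032, 0.56], [0, 0, 0]],
    [[0, 0, 0.48], [0, 0, 0]],
    [[0, 0, 0.16], [0, 0, 0]],
    [[0, 0, 0.064], [0, 0, 0]],
    [[0, 0, 0], [0, 0, 0]],
  ],
)

```text
t: 20.32
eef_pos: [470.7, 134.7, 142.9]
tool_rot: [0.001, -0.685, 0.729, -0.0]
wrist_force: [0.8, 0.1, 0.1]
width: 0.2
finger_force: 0.0
```

```bash
python3 -c "
from h import *
to(can(-57,-1,133))"
```

```text
shift [-0.8  0.7  9.9] y-yaw 3.079 t 20.325 F [0.8 0.1 0.1] z 142.9
```

>>> hand_motion(
  plan=[
    [[0, 0, 0.064], [0, 0, 0]],
    [[0, 0, 0.064], [0, 0, 0]],
    [[0, 0, 0.064], [0, 0, 0]],
    [[0, 0, 0.048], [0, 0, 0]],
    [[0, 0, 0], [0, 0, 0]],
  ],
)

```text
t: 20.95
eef_pos: [470.3, 134.6, 127.9]
tool_rot: [0.0, -0.685, 0.729, -0.0]
wrist_force: [-2.5, -0.0, 6.8]
width: 0.0
finger_force: 3.0
```

In the tool's units: 3 mm is 0.048.

>>> hand_motion(
  plan=[
    [[0, 0, 0.048], [0, 0, 0]],
    [[0, 0, 0.048], [0, 0, 0]],
    [[0, 0, 0.048], [0, 0, 0]],
    [[0, 0, 0], [0, 0, 0]],
  ],
)

```text
t: 21.45
eef_pos: [470.4, 134.6, 120.4]
tool_rot: [0.0, -0.685, 0.729, -0.0]
wrist_force: [-5.8, -0.2, 14.7]
width: -0.2
finger_force: 7.3
```

>>> hand_motion(
  plan=[
    [[0, 0, 0.032], [0, 0, 0]],
    [[0, 0, 0], [0, 0, 0]],
  ],
)

```text
t: 21.7
eef_pos: [470.5, 134.6, 120.1]
tool_rot: [0.0, -0.685, 0.728, -0.001]
wrist_force: [-9.0, -0.6, 26.2]
width: -0.1
finger_force: 12.9
```

```bash
python3 -c "
from h import *
to(can(-58,0,133),np.pi+YAW)"
```

```text
shift [ -1.9   1.4 -12.9] y-yaw 3.08 t 21.7 F [-9.  -0.6 26.2] z 120.1
rotvec [-0.002 -0.     0.001]
```

>>> hand_motion(
  plan=[
    [[-0.064, 0, 0], [0, 0, 0]],
    [[-0.048, 0, 0], [0, 0, 0]],
    [[-0.0928, -0.016, 0], [0, 0, 0.1]],
    [[-0.0928, -0.016, 0], [0, 0, 0.1]],
    [[-0.0928, -0.016, 0], [0, 0, 0.1]],
    [[-0.0928, -0.016, 0], [0, 0, 0.1]],
    [[-0.0928, -0.016, 0], [0, 0, 0.1]],
    [[-0.0928, -0.016, 0], [0, 0, 0.1]],
    [[0, 0, 0], [0, 0, 0]],
  ],
)

```text
t: 22.82
eef_pos: [489.7, 175.0, 120.4]
tool_rot: [0.005, -0.439, 0.898, 0.0]
wrist_force: [-4.2, 3.5, 18.4]
width: 0.0
finger_force: 9.0
```

```bash
cat > st.py <<'E'
from h import *
s=r.read_state();p=np.array(s["eef_pos"]);q=p[:2]-C;c,n=np.cos(YAW),np.sin(YAW);u=np.array([c*q[0]+n*q[1],-n*q[0]+c*q[1]])
Rt=Rq(s["tool_rot"]);print("can",u.round(1),"rad",np.linalg.norm(u).round(1),"ang",round(np.pi-np.arctan2(u[1],u[0]),3),"toolang",round(np.pi+YAW-np.arctan2(Rt[1,1],Rt[0,1]),3),"F tool",(Rt.T@s["wrist_force"]).round(1))
E
python3 st.py
```

```text
can [-39.8  39.6] rad 56.1 ang 0.782 toolang 0.599 F tool [ -0.4   5.4 -18.4]
```

In the tool's units: -1 mm is -0.016, -5.8 mm is -0.0928.

>>> hand_motion(
  plan=[
    [[-0.0928, -0.016, 0], [0, 0, 0.1]],
    [[-0.0928, -0.016, 0], [0, 0, 0.1]],
    [[-0.0928, -0.016, 0], [0, 0, 0.1]],
    [[-0.0928, -0.016, 0], [0, 0, 0.1]],
    [[-0.0928, -0.016, 0], [0, 0, 0.1]],
    [[-0.0928, -0.016, 0], [0, 0, 0.1]],
    [[-0.0928, -0.016, 0], [0, 0, 0.1]],
    [[-0.0928, -0.016, 0], [0, 0, 0.1]],
    [[0, 0, 0], [0, 0, 0]],
  ],
)

```text
t: 23.95
eef_pos: [531.5, 190.4, 120.4]
tool_rot: [0.003, -0.054, 0.999, 0.001]
wrist_force: [-4.2, -0.7, 17.6]
width: 0.1
finger_force: 8.9
```

```bash
python3 st.py; python3 - <<'E'
from h import *
i=[cam(n)["image"] for n in("scene","side")]
a=cv2.resize(i[0][170:270,270:400,::-1],(390,300));b=cv2.resize(i[1][160:260,280:410,::-1],(390,300))
cv2.imwrite("pics/s3.png",np.hstack([a,b]))
E
```

```text
can [ 1.  57.5] rad 57.5 ang 1.588 toolang 1.4 F tool [  4.1  -0.2 -17.6]
```

View pics/s3.png

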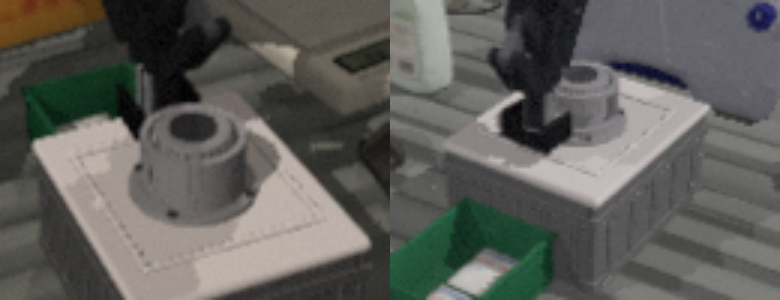

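The saddle travels with the fingers and is nearly at +y, with the bin untouched and the lid down. I'll continue gently to the end stop.

In the tool's units: -2.9 mm is -0.0464, -0.4 mm is -0.0064.

>>> hand_motion(
  plan=[
    [[-0.0464, -0.0064, 0], [0, 0, 0.05]],
    [[-0.0464, -0.0064, 0], [0, 0, 0.05]],
    [[0, 0, 0], [0, 0, 0]],
  ],
)

```text
t: 24.42
eef_pos: [534.9, 189.9, 120.3]
tool_rot: [0.001, -0.005, 1.0, 0.0]
wrist_force: [-10.8, 2.0, 22.8]
width: -0.1
finger_force: 11.0
```

```bash
python3 st.py
```

```text
can [ 4.4 57.3] rad 57.5 ang 1.647 toolang 1.5 F tool [ 10.8   2.1 -22.8]
```

>>> hand_motion(
  plan=[
    [[-0.0464, -0.0064, 0], [0, 0, 0.05]],
    [[0, 0, 0], [0, 0, 0]],
  ],
)

```text
t: 24.68
eef_pos: [537.2, 189.6, 120.3]
tool_rot: [0.0, 0.02, 1.0, 0.0]
wrist_force: [-12.6, 2.0, 22.3]
width: -0.1
finger_force: 11.4
```

```bash
python3 st.py
```

```text
can [ 6.7 57.1] rad 57.5 ang 1.688 toolang 1.55 F tool [ 12.6   1.5 -22.3]
```

In the tool's units: -2.5 mm is -0.04, -0.3 mm is -0.0048.

>>> hand_motion(
  plan=[
    [[-0.04, -0.0048, 0], [0, 0, 0.03]],
    [[0, 0, 0], [0, 0, 0]],
  ],
)

```text
t: 24.92
eef_pos: [539.3, 189.2, 120.3]
tool_rot: [-0.0, 0.035, 0.999, 0.0]
wrist_force: [-13.6, 1.4, 23.4]
width: 0.3
finger_force: 11.7
```

```bash
python3 st.py
```

```text
can [ 8.8 56.8] rad 57.5 ang 1.724 toolang 1.58 F tool [ 13.7   0.4 -23.4]
```

```bash
python3 - <<'E'
from h import *
c=cam("wrist");im=c["image"]
for a in(1.5,1.57,1.62):
  for rr in (41,75):
    print(a,rr,[np.round(proj(c,can(-rr*np.cos(a)+t*np.sin(a),rr*np.sin(a)+t*np.cos(a),126)),0).tolist() for t in(-23,23)])
print(proj(c,can(0,0,134)))
x0,y0=200,80
cv2.imwrite("pics/w4.png",cv2.resize(im[y0:y0+200,x0:x0+240,::-1],(720,600),interpolation=cv2.INTER_CUBIC))
E
```

```text
1.5 41 [[265.0, 192.0], [278.0, 302.0]]
1.5 75 [[356.0, 185.0], [361.0, 296.0]]
1.57 41 [[270.0, 200.0], [275.0, 308.0]]
1.57 75 [[360.0, 199.0], [357.0, 307.0]]
1.62 41 [[273.0, 205.0], [272.0, 312.0]]
1.62 75 [[363.0, 208.0], [354.0, 315.0]]
(np.float64(159.9070610161413), np.float64(266.04761283195944))
```

View pics/w4.png

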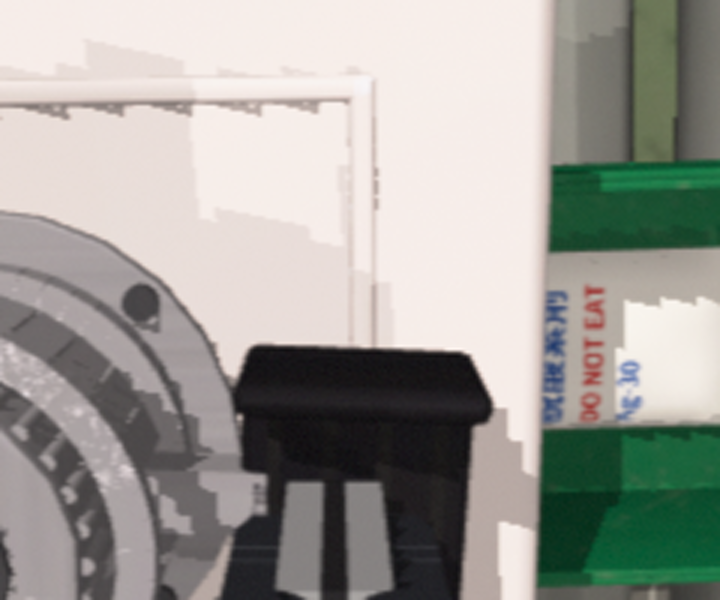

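>>> hand_motion(
  plan=[
    [[-0.04, -0.0032, 0], [0, 0, 0]],
    [[0, 0, 0], [0, 0, 0]],
  ],
)

```text
t: 25.22
eef_pos: [540.8, 188.8, 120.2]
tool_rot: [-0.001, 0.035, 0.999, -0.0]
wrist_force: [-15.9, 4.3, 24.6]
width: 0.1
finger_force: 12.5
```

```bash
python3 st.py
```

```text
can [10.3 56.6] rad 57.5 ang 1.751 toolang 1.58 F tool [ 16.2   3.2 -24.5]
```

```bash
cat > wall.py <<'E'
from h import *
c=cam("wrist");g=c["image"].max(axis=2).astype(int)
us=np.arange(288,354);vs=[]
for u in us:
    col=g[150:260,u]; k=np.argmax(col<70); vs.append(150+k)
m=np.polyfit(us,vs,1);p0=plane(c,us[0],np.polyval(m,us[0]),127);p1=plane(c,us[-1],np.polyval(m,us[-1]),127)
d=p1-p0;print("wall res",np.std(vs-np.polyval(m,us)).round(2),"arm ang from wall",(np.pi+YAW-np.arctan2(d[1],d[0])).round(3),p0.round(1))
E
python3 wall.py
```

```text
wall res 0.32 arm ang from wall 1.622 [505.4 182.1 127. ]
```

>>> hand_motion(
  plan=[
    [[-0.048, -0.0032, 0], [0, 0, 0]],
    [[0, 0, 0], [0, 0, 0]],
  ],
)

```text
t: 25.52
eef_pos: [541.7, 188.6, 120.1]
tool_rot: [-0.003, 0.036, 0.999, -0.0]
wrist_force: [-22.4, 7.0, 28.2]
width: 0.2
finger_force: 17.0
```

```bash
python3 st.py; python3 wall.py
```

```text
can [11.2 56.4] rad 57.5 ang 1.767 toolang 1.58 F tool [ 23.1   5.3 -28. ]
wall res 0.31 arm ang from wall 1.621 [505.7 181.9 127. ]
```

At the stop (wall unmoved while the force rose). I'll relax the side load and lift straight up.

In the tool's units: -6 mm is -0.096, -5 mm is -0.08.

>>> hand_motion(
  plan=[
    [[0.08, 0, 0], [0, 0, 0]],
    [[0.064, 0, 0], [0, 0, 0]],
    [[0, 0, -0.064], [0, 0, 0]],
    [[0, 0, -0.064], [0, 0, 0]],
    [[0, 0, -0.064], [0, 0, 0]],
    [[0, 0, -0.064], [0, 0, 0]],
    [[0, 0, -0.08], [0, 0, 0]],
    [[0, 0, -0.08], [0, 0, 0]],
    [[0, 0, -0.096], [0, 0, 0]],
    [[0, 0, 0], [0, 0, 0]],
  ],
)

```text
t: 26.82
eef_pos: [537.2, 188.5, 148.8]
tool_rot: [0.0, 0.036, 0.999, 0.0]
wrist_force: [-0.4, -0.0, -0.0]
width: 0.3
finger_force: 0.0
```

```bash
python3 st.py
```

```text
can [ 6.7 56. ] rad 56.4 ang 1.69 toolang 1.581 F tool [ 0.4 -0.   0. ]
```

>>> hand_motion(
  plan=[
    [[0, 0, -0.32], [0, 0, 0]],
    [[0, 0, -0.64], [0, 0, 0]],
    [[0, 0, -0.8], [0, 0, 0]],
    [[0, 0, -0.8], [0, 0, 0]],
    [[0.48, 0, 0], [0, 0, 0]],
    [[0.64, 0, 0], [0, 0, 0]],
    [[0, 0, 0], [0, 0, 0]],
  ],
)

```text
t: 27.7
eef_pos: [465.3, 193.2, 308.9]
tool_rot: [0.0, 0.035, 0.999, 0.0]
wrist_force: [1.1, 0.7, -0.6]
width: 0.1
finger_force: 0.0
```

```bash
python3 - <<'E'
from h import *
c=cam("wrist")
for a in(1.5,1.57,1.62):
    print(a,[np.round(proj(c,can(-rr*np.cos(a)+t*np.sin(a),rr*np.sin(a)+t*np.cos(a),138)),0).tolist() for rr in(41,75) for t in(-23,23)])
print([np.round(proj(c,can(0,0,z)),0) for z in(134,146)])
i=[cam(n)["image"] for n in("scene","side")]
a=cv2.resize(i[0][170:270,270:400,::-1],(390,300));b=cv2.resize(i[1][160:260,280:410,::-1],(390,300))
w=cv2.resize(c["image"][60:260,200:460,::-1],(390,300));w=np.hstack([w,c["image"][:300,125:515,::-1]])
cv2.imwrite("pics/s5.png",np.vstack([np.hstack([a,b]),w]))
E
```

```text
1.5 [[293.0, 226.0], [298.0, 271.0], [330.0, 223.0], [333.0, 269.0]]
1.57 [[295.0, 229.0], [296.0, 274.0], [332.0, 229.0], [332.0, 274.0]]
1.62 [[296.0, 231.0], [295.0, 276.0], [333.0, 232.0], [330.0, 277.0]]
[array([253., 251.]), array([251., 256.])]
```

View pics/s5.png

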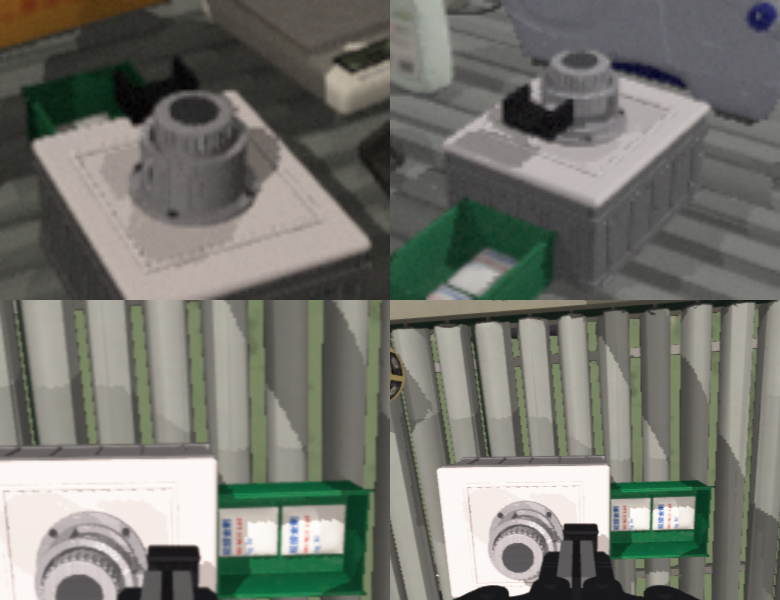

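The collar has sprung up with its arm towards +y. The lid is flat with no gasket showing, and the bin is unmoved. Handing in.

```bash
python3 -c "
from station import r
print(r.job_done())"
```

```text
the job is handed in; nothing more can be done
None
```

The lid is pressed home at all four corners, the collar is turned to its far stop and has sprung back up in the lock notch, and the bin looks unmoved; I handed the job in just before 28 s, but it returned no verdict.

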